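# Brake the box jig, seat its mould, free it again

### The job

On the bench jig, press the carriage's kick-down lever until its rubber foot bites firmly, without forcing it, and let go. With the brake holding, push the wooden mould fully home against the carriage's end stop with gentle force, so that the carriage stays where it stands, and take the hand off it. Then flick the lever all the way back up so that the carriage is free again, and leave the things lying around undisturbed.

Things in the scene. Friction and masses are not known exactly. Their poses are not given: they have to be found in the camera images.
- carriage: aluminium carriage, deck 100 x 130 mm, its top 49 mm above the bench, rolling on two rails on a plywood board (220 x 420 mm). Origin at bench height under the deck's middle; x across the rails, away from the robot, y along the rails, z up; turned at most 0.25 rad from the world's. It rolls along y with 2 N of drag; braked, it holds about 9 to 20 N, more the firmer the foot bites
- lever_hinge (a point): middle of the kick-down lever's hinge line (along the carriage's y), at the carriage point (-62, 0, 60) mm, on its near side. Stiff hinge: the lever stays where it is left, up or down, and swings under about 9 N at the bar, square to the arms
- lever_bar: steel cross-bar of the lever, the part to press and to lift: round, 12 mm thick, 80 mm long along y; origin at its middle. Two arms 10 mm thick join it 35 mm either side of the middle; the 60 mm between them is clear, so it can be pinched from above at its middle. It swings on a circle of 100 mm radius about the hinge
- brake_lever (a joint): lever angle, rad: 0 fully raised, growing as it is pressed down, stop at 0.95. The arms point from the hinge to -x and 0.80 minus this angle above level. The worn foot meets its strip at an unknown angle between 0.6 and 0.88; from there the press at the bar climbs steeply. It bites well at a press of about 15 N; from about 18 N the foot is being crushed. Lifting it takes up to 10 N
- brake_foot: black rubber roller foot, 16 mm across, on the lever's stiffly sprung leg below the hinge; origin at its centre. It presses on a fixed steel strip along the board (top 18 mm above the bench, up to 2.5 mm more or less). This contact force is the bite: 12 N or more once let go means locked, over 40 N crushes the foot
- forming_block (a joint): travel of the mould in the carriage's channel, m: 0 fully out, 0.040 fully home with its +y face against the carriage's end stop (home counts from 0.038). It slides along the carriage's +y (to the robot's left) with about 4 N of friction and stays where it is left; a shove over 20 N is too rough
- mould: stepped wooden mould: lower step 52 (x) x 60 (y) x 22 mm, top 80 mm above the bench, upper step 36 x 44 mm, top 101 mm above the bench. It runs in a channel 59 mm wide between two walls whose tops are 69 mm above the bench. Origin at deck height (49 mm) under its middle, axes as the carriage
- push_face (a point): middle of the mould's face that looks to -y (the robot's right), on the lower step 71 mm above the bench: push here towards +y
- glue_jar: small white-capped jar 42 mm across, 75 mm tall, standing near the lever's left; origin at the centre of its underside; a bystander
- small_driver: screwdriver 150 mm long lying near the lever's right; origin under its middle; a bystander
- black_box_a: finished small black box on a 56 mm square flange, 40 mm tall, standing on the board of the jig behind the rails; origin at the centre of its underside; a bystander
- tape_roll: roll of clear tape, 56 mm across, 20 mm tall, lying on the board of the jig behind the rails; origin at the centre of its underside; a bystander
- black_box_b: second small black box like the first, standing on the bench to the right; a bystander
- soft_brush: brush 200 mm long lying on the bench to the left; a bystander

How it is judged:
On the way, in this order (a step that is already met when the one before it is completed fails the run):
1. the brake is locked and let go: its foot bites with at least 12 N, the lever is not touched, the mould has not yet been pushed home (travel below 20 mm) (contact force between brake_foot and anything else above 12 N and value of joint forming_block below 0.02 m and contact force between each of the fingers, the arm and lever_bar below 0.5 N), for 0.3 s.
2. with the brake still biting (at least 8 N) the mould is fully home (travel over 38 mm) and no longer touched (contact force between brake_foot and anything else above 8 N and value of joint forming_block above 0.038 m and contact force between each of the fingers, the arm and mould below 0.5 N), for 0.3 s.
3. the lever is back up (angle below 0.2 rad), the foot off its strip, the lever let go (value of joint brake_lever below 0.2 rad and contact force between brake_foot and anything else below 0.5 N and contact force between each of the fingers, the arm and lever_bar below 0.5 N), for 0.3 s.
At the end, for the whole second after the job is handed in: The lever stands raised (angle below 0.2 rad) with its foot off the strip, the mould is home (travel over 38 mm), and the carriage is at rest within 12 mm of where it stood at the start (value of joint brake_lever below 0.2 rad and contact force between brake_foot and anything else below 0.5 N and value of joint forming_block above 0.038 m and linear speed of carriage below 0.01 m/s and distance of carriage from where it was at the start of the episode below 0.012 m); the robot touches nothing.
It fails at once if the rubber foot is crushed: it bears more than 40 N (contact force between brake_foot and anything else above 40 N).
It fails at once if the mould is shoved with more than 20 N (contact force between any of the fingers, the arm and mould above 20 N).
It fails at once if the carriage rolls more than 12 mm from where it stood (distance of carriage from where it was at the start of the episode above 0.012 m).
It fails at once if a bystander is moved more than 25 mm (distance of any of glue_jar, small_driver, black_box_a, tape_roll, black_box_b, soft_brush from where it was at the start of the episode above 0.025 m).
It also fails if it takes over 69 s, if anything falls off the work surface, if the arm or the gripper's body presses on something with over 40 N, if the wrist force passes 120 N, or if a joint passes its speed limit or range.

### The arm

A 7-joint arm with a two-finger parallel gripper is mounted at the origin on the work surface. World frame = base frame: x ahead of the robot, y to its left, z up, the work surface at z = 0. Lengths are in m, angles in rad, forces in N, time in s.
With the tool pointing down it reaches from about 0.425 to 1.025 m from the base axis. Payload 3.6 kg.
Tool frame: the origin (TCP) lies midway between the tips of the shut fingers; the grasp point (between the pads) lies 19 mm behind it; z points along the fingers, y is the line along which they close (so a half turn about z gives the same grasp; the last joint's range is limited). The gripper opens to 85 mm and grips with 20 to 120 N. Pads are 22 mm wide; open, the fingers measure 114 mm over their backs; the gripper's body (76 mm by 85 mm) begins 54 mm behind the grasp point. The pads swing forward as they close: fully open they stand 13 mm farther back than shut.
Start: joints at [1.254, 0.591, 0.048, 1.609, -0.033, 0.943, -0.034], TCP at [0.161, -0.707, 0.231] pointing down, gripper open.
Joint ranges: [-2.69, 2.69], [-0.47, 2.24], [-1.27, 1.36], [0.19, 2.51], [-1.53, 4.68], [0.08, 2.07], [-3.09, 3.09]. Speed limits (rad/s): [2.57, 2.57, 3.14, 3.14, 3.14, 3.14, 3.14].

### API

Orientations are given as a unit quaternion [x, y, z, w].
In Python, from station import state, snapshot, calibration, sign_off gives the robot as it stands.
- The arm moves only by the shell command python3 -m crank 'ROWS' [FORCE]. ROWS is JSON, a list of rows, each a list of 7 numbers: the shift along the world's x, y, z in units of 25 mm (1.0 is 25 mm), then the turn, a rotation vector about the world's x, y, z in units of 6 degrees (1.0 is 6 degrees), then the finger opening in mm, from 0 to 85.4. In form: [[x, y, z, wx, wy, wz, grip], ...]. A call has 1 to 12 rows; each row is the pose to reach, as a shift and turn from the pose commanded when the call began; what a row does not reach only later rows make up. A row lasts 1/10 s, in which the tool goes at most 50 mm and 8.59 degrees, less where a joint would pass 70% of its speed; a pose out of reach is approached as far as the arm can. A call with a gripper value outside its range is refused whole. The fingers move at their own pace and stop on an object; FORCE is the grip in N (left out, the last holds). Time passes only in rows, so rows that repeat a pose let the fingers close. It gives the time, the measured TCP pose, the force, the opening and the grip force at its end, in the units of the state.
- state(): the state, without advancing time (a new reading comes with each control period).
- snapshot(name): name is "scene" or "top"; returns (picture, depth): 400x640x3 uint8, blue, green, red; 400x640 float32, m along the optical axis (not along the pixel's ray), 0 where there is no reading.
- calibration(name): a dict with "fov_y" (degrees; the focal length in pixels is half the picture's height over the tangent of half this angle, whatever the lens; pixels are square), "cx", "cy" (the principal point, pixels), "pose" (4x4, takes a point from camera to world coordinates). Camera axes: x right, y down, z forward; pixel columns grow to the right and rows downward; lengths in m; the calibration is good to about 2 mm. A picture is of the moment at which its call begins. calibration takes no time and is no camera call.
- sign_off(): hands the job in; it is judged then, once.
The state is a dict: "t": time; "joints": joint angles; "qd": joint speeds; "tau": joint torques, N m; "ee_pos": TCP position; "tool_rot": TCP orientation; "wrist_force": force on the tool from outside, world axes, zero at the start; "torque": the same for the moment, N m; "opening": opening from 0.0 (shut) to 1.0 (fully open); "finger_force": force on a finger pad.
Only numpy, scipy, OpenCV 4.12 (cv2) and the standard library are available. Lean on these libraries where they do the work, as an engineer would, in place of code of your own. Each camera call takes 0.05 s, during which the arm holds its last target. There are 200 camera calls.

## Working session

There is one attempt and no reset: what is moved stays moved. The work goes in short steps, Python scripts to look and compute and a shell command to move; the robot and the scene stay as the last step left them, time stands still between calls to the robot, and variables do not carry over. Pictures are saved under pics/ and viewed, at most 10 in all, crops included, and the job is handed in when it is done.

```bash
mkdir -p pics
cat > h.py <<'E'
import numpy as np,cv2
from station import state,snapshot,calibration,sign_off
def grab(n,tag):
    p,d=snapshot(n); cv2.imwrite(f'pics/{tag}.png',p); np.save(f'pics/{tag}.npy',d); return p,d
def w(n,d,u,v,z=None):
    c=calibration(n); f=200/np.tan(np.radians(c['fov_y'])/2); T=np.array(c['pose'])
    r=np.array([(u-c['cx'])/f,(v-c['cy'])/f,1.])
    if z is None: zz=d[int(v),int(u)]
    else: zz=(z-T[2,3])/(T[:3,:3]@r)[2]
    return (T@np.append(r*zz,1))[:3]
E
python3 - <<'E'
from h import *
grab('scene','s0');grab('top','t0')
print(state());print(calibration('top'));print(calibration('scene'))
E
```

```text
{'t': 0.1, 'joints': array([ 1.25349993,  0.59203205,  0.04831817,  1.60969738, -0.03327186,
        0.94269844, -0.03368874]), 'qd': array([ 1.27806634e-05, -9.98185952e-04,  1.54091470e-03, -2.51377685e-03,
        3.45313917e-04, -1.13867664e-03, -9.72634026e-04]), 'tau': array([ 5.20373695e-03, -5.49994361e+01,  1.55323125e+00, -1.98824161e+01,
        9.72038310e-03,  3.75580814e-03, -7.63481268e-06]), 'ee_pos': array([ 0.16072992, -0.70619372,  0.23025099]), 'tool_rot': array([ 9.93740024e-01,  1.11712728e-01, -1.85010245e-04, -9.98465831e-04]), 'wrist_force': array([ 0.03809979, -0.26785266,  0.34695318]), 'torque': array([ 0.06146593, -0.02593675,  0.06796722]), 'finger_force': 0.0, 'opening': 0.999531584381103}
{'fov_y': 47.30318598511885, 'cx': 325.77230920908784, 'cy': 201.92824746989965, 'pose': array([[ 0.00932923, -0.99351253,  0.11333943,  0.43056536],
       [-0.99955498, -0.00605376,  0.02920958, -0.02422189],
       [-0.02833396, -0.11356149, -0.99312687,  1.30633906],
       [ 0.        ,  0.        ,  0.        ,  1.        ]])}
{'fov_y': 47.076150642411534, 'cx': 317.44492217802343, 'cy': 202.9523267596416, 'pose': array([[-0.41362642,  0.77220017, -0.48230705,  1.14846736],
       [ 0.91034497,  0.35869909, -0.20641464,  0.22721191],
       [ 0.01360968, -0.52444434, -0.85133596,  1.1276606 ],
       [ 0.        ,  0.        ,  0.        ,  1.        ]])}
```

View pics/t0.png

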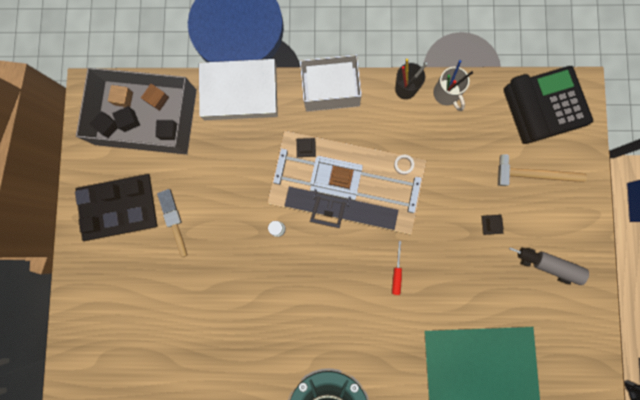

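View pics/s0.png

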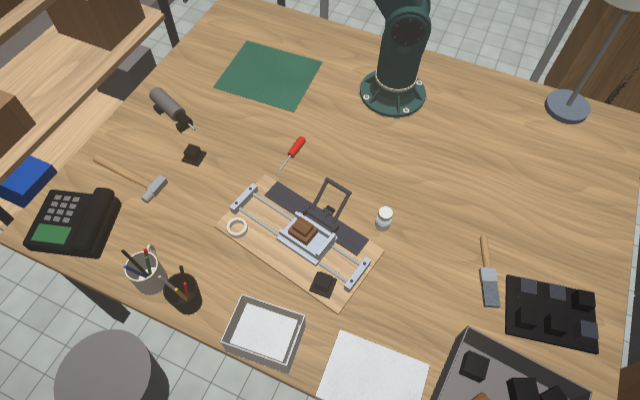

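The top view shows the jig centred at about (345,180), with the carriage at (337,177), the lever bar near (326,222), the jar at (276,229) and the driver at (398,270). I'll enlarge both views for exact points.

Run:
```python
import cv2,numpy as np
a=cv2.imread('pics/t0.png')[145:235,290:390];b=cv2.imread('pics/s0.png')[170:270,260:360]
cv2.imwrite('pics/c1.png',cv2.resize(a,(660,594),interpolation=cv2.INTER_CUBIC))
cv2.imwrite('pics/c2.png',cv2.resize(b,(600,600),interpolation=cv2.INTER_CUBIC))
```

```text
(no output)
```

View pics/c1.png

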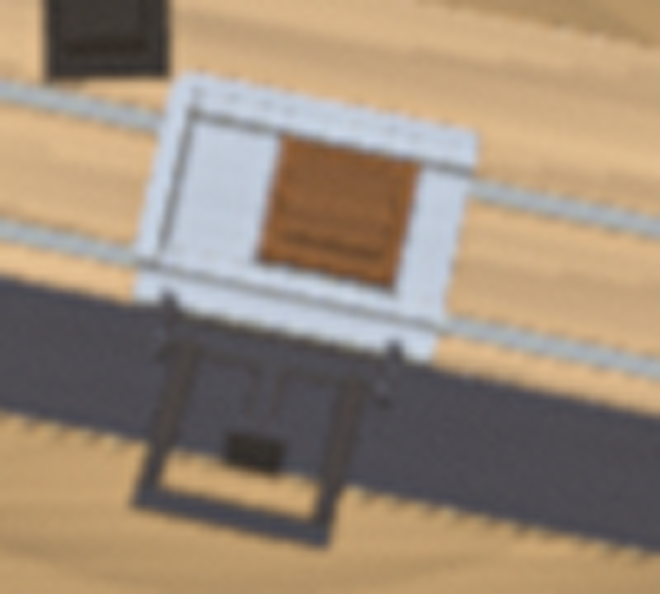

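View pics/c2.png

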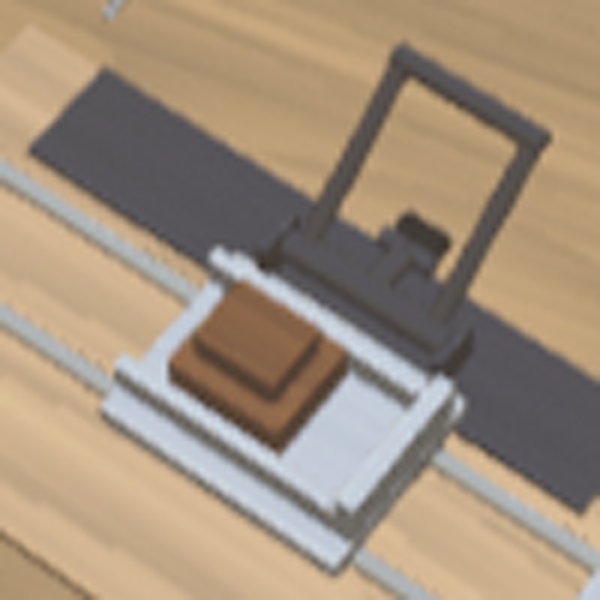

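The top crop shows deck corners at crop pixels (187,75), (478,128), (435,360) and (135,300), and the bar running from (138,498) to (325,535). The scene crop shows the bar from (403,52) to (545,140). The mould sits at the right, with its travel side towards the left end stop.

Run:
```python
from h import *
dt=np.load('pics/t0.npy');ds=np.load('pics/s0.npy')
T=lambda x,y,z:w('top',dt,290+x/6.6-.5,145+y/6.6-.5,z)
S=lambda x,y,z:w('scene',ds,260+x/6-.5,170+y/6-.5,z)
P=[T(*p,.049) for p in [(187,75),(478,128),(435,360),(135,300)]]
print('deck',np.round(P,4),np.mean(P,0))
for a,b in [(P[1],P[0]),(P[2],P[3])]: d=b-a; print('yaw',np.arctan2(-d[0],d[1]),np.linalg.norm(d))
b=[T(140,497,.1317),T(325,532,.1317)];print('barT',b,np.mean(b,0)); d=b[0]-b[1];print(np.arctan2(-d[0],d[1]),np.linalg.norm(d))
b=[S(403,55,.1317),S(545,140,.1317)];print('barS',b,np.mean(b,0)); d=b[1]-b[0];print(np.arctan2(-d[0],d[1]),np.linalg.norm(d))
m=[T(*p,.101) for p in[(282,137),(415,158)]];print('mould top far edge',m)
m=[T(*p,.09) for p in[(282,137),(415,158),(393,290),(260,262)]];print(np.mean(m,0))
m=[S(*p,.101) for p in[(237,283),(318,340),(275,390),(197,340)]];print('S mouldtop',m,np.mean(m,0))
m=[S(*p,.080) for p in[(172,365),(280,435),(347,352)]];print('S lower',m,(m[0]+m[2])/2)
# rail yaw
for (p,q) in [((10,90),(650,222)),((10,232),(650,362))]:
  a=T(*q,.03);c=T(*p,.03);d=c-a;print('rail',np.arctan2(-d[0],d[1]))
for n,u,v,z in [('jar',276,228,.075),('drvtip',400,241,.005),('drvend',396,294,.01)]: print(n,w('top',dt,u,v,z))
```

```text
deck [[ 0.704   0.0363  0.049 ]
 [ 0.6816 -0.0872  0.049 ]
 [ 0.5826 -0.0693  0.049 ]
 [ 0.6073  0.0571  0.049 ]] [ 0.64388184 -0.01578422  0.049     ]
yaw -0.17977049771485198 0.12552588451894792
yaw -0.19330907243489837 0.1287863135219509
barT [array([0.51795082, 0.04877707, 0.1317    ]), array([ 0.50480009, -0.02361927,  0.1317    ])] [0.51137546 0.0125789  0.1317    ]
-0.17968989710341032 0.0735810505043833
barS [array([ 0.50556836, -0.02331804,  0.1317    ]), array([0.5204081 , 0.05016371, 0.1317    ])] [0.51298823 0.01342283 0.1317    ]
-0.19927118501656974 0.07496523786421475
mould top far edge [array([ 0.66718912, -0.00516136,  0.101     ]), array([ 0.658744  , -0.05914817,  0.101     ])]
[ 0.63847818 -0.02788341  0.09      ]
S mouldtop [array([ 0.62466305, -0.04765979,  0.101     ]), array([ 0.63535994, -0.00441012,  0.101     ]), array([ 0.66466027, -0.01077529,  0.101     ]), array([ 0.65693858, -0.05097632,  0.101     ])] [ 0.64540546 -0.02845538  0.101     ]
S lower [array([ 0.66241799, -0.06103415,  0.08      ]), array([ 0.67333655, -0.00454818,  0.08      ]), array([0.62495925, 0.00469433, 0.08      ])] [ 0.64368862 -0.02816991  0.08      ]
rail -0.20243778375741955
rail -0.19703480697936607
jar [0.49926775 0.1460579  0.075     ]
drvtip [ 0.46912466 -0.19702861  0.005     ]
drvend [ 0.32189448 -0.18395243  0.01      ]
```

```bash
python3 -m crank '[[0.3,0.6,0.1,0,0,0.3,0],[1,2,0.3,0,0,0.9,0],[1.7,3.4,0.5,0,0,1.5,0],[2.4,4.8,0.6,0,0,2.1,0],[3.1,6.2,0.6,0,0,2.7,0],[3.8,7.6,0.6,0,0,3.3,0],[4.5,9,0.6,0,0,3.9,0],[5.2,10.4,0.6,0,0,4.5,0],[5.9,11.8,0.6,0,0,5.1,0],[6.4,13,0.6,0,0,5.4,0],[6.8,13.8,0.6,0,0,5.5,0],[7,14,0.6,0,0,5.5,0]]'; python3 -c "
from h import *
print(state())"
```

```text
t: 1.3
ee_pos: [0.3366, -0.3529, 0.2464]
tool_rot: [0.92, 0.392, 0.0, -0.001]
wrist_force: [-0.2, -0.3, 0.8]
opening: 0.004
finger_force: 0.0
{'t': 1.3, 'joints': array([ 0.86029443,  0.27973214, -0.1758022 ,  2.11035817,  0.06899228,
        0.75815897, -0.12370916]), 'qd': array([-0.09420672,  0.01744312,  0.02149135, -0.03682884,  0.02959814,
       -0.00676541, -0.14260803]), 'tau': array([ 1.61573645e-01, -3.44510365e+01, -8.42021070e-01, -1.66268921e+01,
       -5.69822872e-02,  2.27669376e-02,  3.15514987e-02]), 'ee_pos': array([ 0.33663896, -0.35289194,  0.24637368]), 'tool_rot': array([ 9.19870201e-01,  3.92222061e-01,  8.07496344e-05, -8.13141935e-04]), 'wrist_force': array([-0.20665225, -0.32017999,  0.76849039]), 'torque': array([-0.02997479,  0.00236157, -0.01864006]), 'finger_force': 0.0, 'opening': 0.004148965373577558}
```

```bash
python3 -m crank '[[0.3,0.6,0,0,0,0.3,0],[1,2,0,0,0,0.9,0],[1.7,3.4,0,0,0,1.5,0],[2.4,4.8,0,0,0,2.1,0],[3.1,6.2,0,0,0,2.7,0],[3.8,7.6,0,0,0,3.3,0],[4.5,9.1,0,0,0,3.9,0],[5.2,10.6,0,0,0,4.5,0],[5.9,12.1,-0.5,0,0,5.1,0],[6.5,13.5,-1.2,0,0,5.4,0],[6.9,14.3,-2,0,0,5.5,0],[7,14.6,-2.4,0,0,5.5,0]]';python3 -m crank '[[0,0,0,0,0,0,0],[0,0,0,0,0,0,0]]'
python3 - <<'E'
from h import *
print(state()['joints'])
a,_=grab('scene','s1'); c=a[150:250,260:360]
cv2.imwrite('pics/c3.png',cv2.resize(c,(600,600),interpolation=cv2.INTER_CUBIC))
E
```

```text
t: 2.5
ee_pos: [0.5116, 0.0106, 0.1851]
tool_rot: [0.771, 0.636, 0.0, -0.001]
wrist_force: [0.6, -0.9, -0.2]
opening: 0.001
finger_force: 0.0
t: 2.7
ee_pos: [0.5103, 0.0064, 0.1863]
tool_rot: [0.773, 0.634, -0.001, 0.0]
wrist_force: [-0.5, -0.3, 0.7]
opening: -0.001
finger_force: 0.0
[ 0.21039859  0.41397971 -0.40454437  2.11345665  0.26221558  0.66241367
 -0.5688307 ]
```

View pics/c3.png

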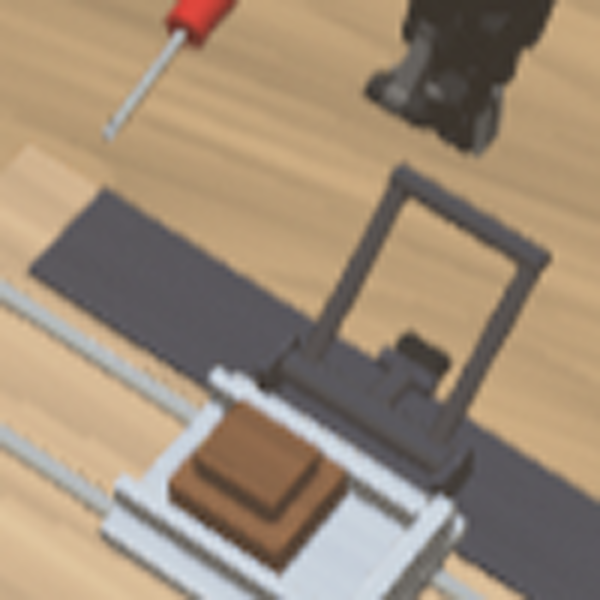

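The tool is above the bar, but the fingertips look spread along the bar direction. I'll check the gripper's look more closely.

Run:
```python
from h import *
c=cv2.imread('pics/s1.png')[95:195,285:385]
b,_=grab('top','t1'); c2=b[165:265,285:385]
cv2.imwrite('pics/c4.png',cv2.resize(np.hstack([c,c2]),(800,400),interpolation=cv2.INTER_CUBIC))
c=calibration('scene'); f=200/np.tan(np.radians(c['fov_y'])/2);Ti=np.linalg.inv(np.array(c['pose']))
e=state()['ee_pos']
for dx,dy in [(0,0),(.03,-.006),(-.03,.006),(.006,.03),(-.006,-.03)]:
    p=Ti@np.append(e+[dx,dy,0],1);print(dx,dy,(p[0]/p[2]*f+c['cx']-285)*4,(p[1]/p[2]*f+c['cy']-95)*4)
```

```text
0 0 208.80743593214493 307.109021783637
0.03 -0.006 180.95524026787848 339.4910883676374
-0.03 0.006 236.02825242334052 275.4610216505755
0.006 0.03 249.25923866557855 330.8114411248407
-0.006 -0.03 168.98763159509804 283.7769169896694
```

View pics/c4.png

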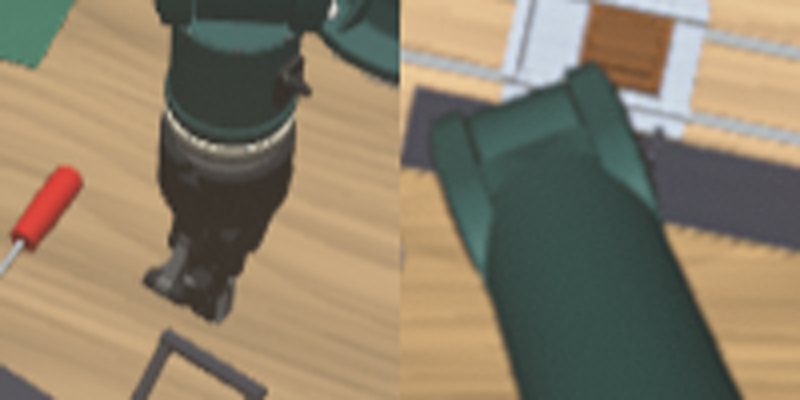

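```bash
python3 -m crank '[[0,0,-1,0,0,0,0],[0,0,-1.5,0,0,0,0],[0,0,-1.6,0,0,0,0],[0,0,-1.6,0,0,0,0],[0,0,-1.6,0,0,0,0]]'
```

```text
t: 3.3
ee_pos: [0.5114, 0.0079, 0.1469]
tool_rot: [0.773, 0.635, 0.0, 0.0]
wrist_force: [0.2, -1.1, -0.2]
opening: -0.0
finger_force: 0.0
```

```bash
python3 -m crank '[[0.08,0.14,-0.2,0,0,0,0],[0.08,0.14,-0.37,0,0,0,0],[-0.05,0.16,-0.5,0,0,0,0],[-0.19,0.19,-0.66,0,0,0,0],[-0.3,0.22,-0.82,0,0,0,0],[-0.42,0.24,-0.98,0,0,0,0],[-0.42,0.24,-0.98,0,0,0,0]]'
```

```text
t: 4.0
ee_pos: [0.5007, 0.0143, 0.1224]
tool_rot: [0.772, 0.635, 0.0, 0.001]
wrist_force: [0.5, -0.2, 6.3]
opening: 0.002
finger_force: 3.0
```

```bash
python3 -m crank '[[-0.1,0.02,-0.17,0,0,0,0],[-0.21,0.04,-0.34,0,0,0,0],[-0.3,0.05,-0.52,0,0,0,0],[-0.38,0.07,-0.7,0,0,0,0],[-0.45,0.08,-0.88,0,0,0,0],[-0.51,0.1,-1.07,0,0,0,0],[-0.57,0.11,-1.22,0,0,0,0],[-0.57,0.11,-1.22,0,0,0,0]]'
```

```text
t: 4.8
ee_pos: [0.485, 0.0175, 0.0914]
tool_rot: [0.772, 0.635, -0.001, -0.0]
wrist_force: [-2.2, 2.3, 5.7]
opening: -0.001
finger_force: 2.4
```

```bash
for i in 1; do python3 -m crank '[[-0.02,0,-0.05,0,0,0,0],[-0.03,0.01,-0.1,0,0,0,0]]'; python3 -m crank '[[-0.01,0,-0.05,0,0,0,0],[-0.02,0,-0.1,0,0,0,0]]';python3 -m crank '[[-0.01,0,-0.05,0,0,0,0],[-0.02,0,-0.1,0,0,0,0]]'; done | grep -E "ee_pos|wrist"
```

```text
ee_pos: [0.4844, 0.0176, 0.0893]
wrist_force: [-2.8, 0.6, 9.8]
ee_pos: [0.4837, 0.0178, 0.0868]
wrist_force: [-3.6, 2.0, 10.4]
ee_pos: [0.4831, 0.0179, 0.0843]
wrist_force: [-2.3, 1.5, 9.4]
```

```bash
(python3 -m crank '[[0,0,-0.04,0,0,0,0],[-0.01,0,-0.08,0,0,0,0]]'; python3 -m crank '[[0,0,-0.04,0,0,0,0],[-0.01,0,-0.08,0,0,0,0]]';python3 -m crank '[[0,0,-0.04,0,0,0,0],[-0.01,0,-0.08,0,0,0,0]]') | grep -E "ee_pos|wrist"
```

```text
ee_pos: [0.4826, 0.018, 0.0822]
wrist_force: [-3.7, 1.5, 8.7]
ee_pos: [0.4822, 0.018, 0.0802]
wrist_force: [-3.1, 1.8, 9.3]
ee_pos: [0.4818, 0.0181, 0.0782]
wrist_force: [-4.3, 2.0, 9.1]
```

```bash
(python3 -m crank '[[0,0,-0.04,0,0,0,0],[0,0,-0.08,0,0,0,0]]'; python3 -m crank '[[0,0,-0.04,0,0,0,0],[0,0,-0.08,0,0,0,0]]';python3 -m crank '[[0,0,-0.03,0,0,0,0],[0,0,-0.06,0,0,0,0]]') | grep -E "ee_pos|wrist"
```

```text
ee_pos: [0.4815, 0.0182, 0.0761]
wrist_force: [-4.3, 3.7, 9.4]
ee_pos: [0.4812, 0.0182, 0.0741]
wrist_force: [-4.6, 2.3, 10.9]
ee_pos: [0.4811, 0.0182, 0.0727]
wrist_force: [-5.9, 2.5, 12.5]
```

```bash
(python3 -m crank '[[0,0,-0.02,0,0,0,0],[0,0,-0.03,0,0,0,0]]'; python3 -m crank '[[0,0,0,0,0,0,0]]') | grep -E "ee_pos|wrist"
```

```text
ee_pos: [0.481, 0.0183, 0.0721]
wrist_force: [-5.2, 2.7, 13.7]
ee_pos: [0.481, 0.0183, 0.0721]
wrist_force: [-4.2, 3.3, 11.9]
```

```bash
(python3 -m crank '[[0,0,-0.02,0,0,0,0],[0,0,-0.03,0,0,0,0]]'; python3 -m crank '[[0,0,-0.02,0,0,0,0]]') | grep -E "ee_pos|wrist"
```

```text
ee_pos: [0.4809, 0.0183, 0.0714]
wrist_force: [-6.2, 2.6, 14.3]
ee_pos: [0.4809, 0.0183, 0.071]
wrist_force: [-6.2, 2.2, 15.6]
```

```bash
(python3 -m crank '[[0,0,-0.01,0,0,0,0],[0,0,-0.015,0,0,0,0]]'; python3 -m crank '[[0,0,0.2,0,0,0,0],[0,0,0.8,0,0,0,0],[0,0,2,0,0,0,0],[0,0,2.6,0,0,0,0],[0,0,2.6,0,0,0,0]]'; python3 -c "
from h import *
a,_=grab('scene','s2');b,_=grab('top','t2')
c=a[160:260,265:365]; cv2.imwrite('pics/c5.png',cv2.resize(c,(600,600),interpolation=cv2.INTER_CUBIC))") | grep -E "ee_pos|wrist"
```

```text
ee_pos: [0.4809, 0.0183, 0.0707]
wrist_force: [-6.2, 2.4, 15.5]
ee_pos: [0.4851, 0.0171, 0.1366]
wrist_force: [0.4, 0.2, 0.6]
```

View pics/c5.png

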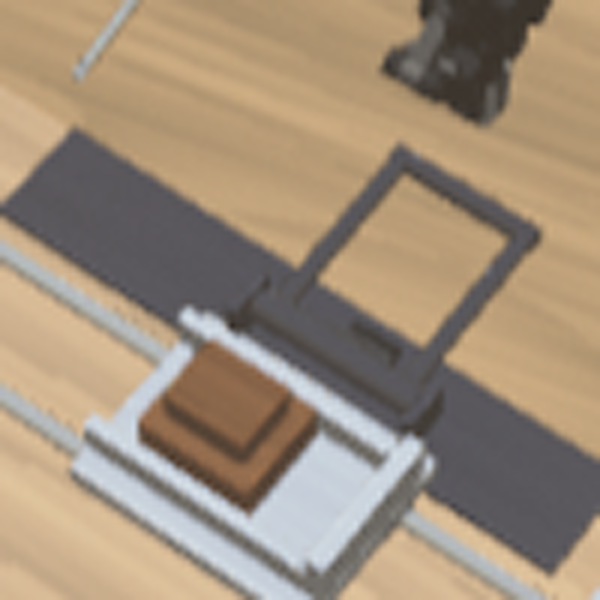

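```bash
python3 -m crank '[[0.5,-0.6,0,0,0,0,0],[1.5,-1.6,0,0,0,0,0],[2.8,-2.6,0,0,0,0,0],[4,-3.4,0,0,0,0,0],[5,-3.9,0,0,0,0,0],[5.6,-4,0,0,0,0,0],[5.76,-4,-0.4,0,0,0,0],[5.76,-4,-1.2,0,0,0,0],[5.76,-4,-1.8,0,0,0,0],[5.76,-4,-1.8,0,0,0,0]]'
python3 - <<'E'
from h import *
a,_=grab('scene','s3'); c=a[160:260,245:345]; cv2.imwrite('pics/c6.png',cv2.resize(c,(600,600),interpolation=cv2.INTER_CUBIC))
print(state()['ee_pos'])
E
```

```text
t: 9.0
ee_pos: [0.624, -0.0823, 0.0863]
tool_rot: [0.772, 0.635, -0.003, -0.003]
wrist_force: [0.5, -0.6, 0.5]
opening: -0.0
finger_force: 0.0
[ 0.62524916 -0.08231363  0.08775987]
```

View pics/c6.png

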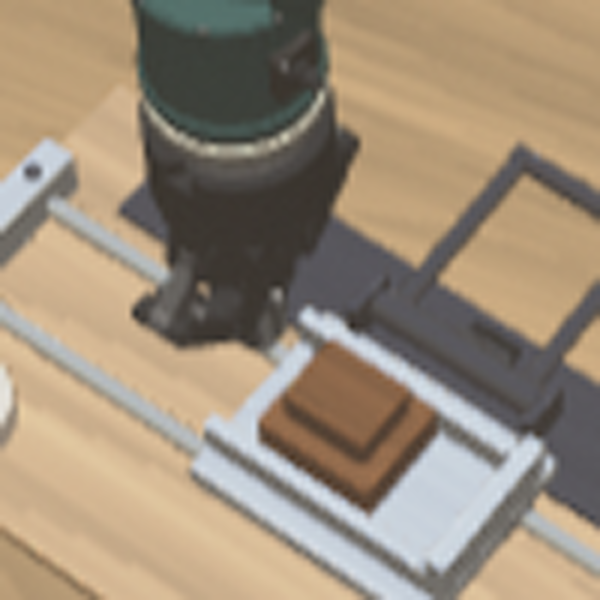

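```bash
(python3 -m crank '[[0.15,0,-0.4,0,0,0,0],[0.15,0,-0.85,0,0,0,0],[0.15,0,-0.85,0,0,0,0],[0.17,0.1,-0.85,0,0,0,0],[0.19,0.2,-0.85,0,0,0,0],[0.21,0.3,-0.85,0,0,0,0]]'; python3 -m crank '[[0.01,0.06,0,0,0,0,0],[0.02,0.12,0,0,0,0,0]]';python3 -m crank '[[0.01,0.06,0,0,0,0,0],[0.02,0.12,0,0,0,0,0]]';python3 -m crank '[[0.01,0.06,0,0,0,0,0],[0.02,0.12,0,0,0,0,0]]') | grep -E "ee_pos|wrist"
```

```text
ee_pos: [0.6333, -0.075, 0.0692]
wrist_force: [-0.6, -1.4, 1.5]
ee_pos: [0.6336, -0.0721, 0.069]
wrist_force: [0.9, -0.2, 0.4]
ee_pos: [0.6337, -0.0713, 0.0689]
wrist_force: [-0.3, -4.2, 3.0]
ee_pos: [0.6343, -0.0682, 0.0689]
wrist_force: [-0.1, -4.9, 2.5]
```

```bash
(python3 -m crank '[[0.02,0.1,0,0,0,0,0],[0.04,0.2,0,0,0,0,0],[0.06,0.3,0,0,0,0,0],[0.08,0.4,0,0,0,0,0],[0.1,0.5,0,0,0,0,0]]'; python3 -m crank '[[0.02,0.1,0,0,0,0,0],[0.04,0.2,0,0,0,0,0],[0.06,0.3,0,0,0,0,0],[0.08,0.4,0,0,0,0,0],[0.1,0.5,0,0,0,0,0]]') | grep -E "ee_pos|wrist"
```

```text
ee_pos: [0.6374, -0.0536, 0.0688]
wrist_force: [-0.0, -4.8, 3.1]
ee_pos: [0.6398, -0.0413, 0.0687]
wrist_force: [1.7, -5.8, 3.3]
```

```bash
(python3 -m crank '[[0.01,0.06,0,0,0,0,0],[0.02,0.1,0,0,0,0,0]]'; python3 -m crank '[[0.01,0.06,0,0,0,0,0],[0.02,0.1,0,0,0,0,0]]') | grep -E "ee_pos|wrist"; python3 -m crank '[[0.01,0.04,0,0,0,0,0]]'| grep -E "ee_pos|wrist"
```

```text
ee_pos: [0.6401, -0.0386, 0.0687]
wrist_force: [1.2, -4.3, 1.7]
ee_pos: [0.6405, -0.0363, 0.0686]
wrist_force: [0.9, -4.7, 1.0]
ee_pos: [0.6407, -0.0354, 0.0686]
wrist_force: [1.3, -4.9, 1.8]
```

Now I'll use 0.75 mm steps until the force rises.

```bash
(python3 -m crank '[[0,0.03,0,0,0,0,0]]'; python3 -m crank '[[0.01,0.03,0,0,0,0,0]]'; python3 -m crank '[[0,0.03,0,0,0,0,0]]') | grep -E "ee_pos|wrist"
```

```text
ee_pos: [0.6408, -0.0346, 0.0686]
wrist_force: [1.1, -4.3, 1.6]
ee_pos: [0.6409, -0.0339, 0.0686]
wrist_force: [2.6, -5.0, 2.1]
ee_pos: [0.6411, -0.0333, 0.0687]
wrist_force: [1.9, -5.1, 0.7]
```

```bash
(python3 -m crank '[[0,0.03,0,0,0,0,0]]'; python3 -m crank '[[0.01,0.03,0,0,0,0,0]]') | grep -E "ee_pos|wrist"
```

```text
ee_pos: [0.6411, -0.0332, 0.0687]
wrist_force: [2.6, -6.2, 1.8]
ee_pos: [0.6411, -0.0332, 0.0686]
wrist_force: [1.7, -7.9, 3.4]
```

```bash
python3 -m crank '[[-0.02,-0.2,0,0,0,0,0],[-0.1,-0.6,0,0,0,0,0],[-0.12,-0.6,0.8,0,0,0,0],[-0.12,-0.6,2,0,0,0,0],[-0.12,-0.6,2.8,0,0,0,0],[-0.12,-0.6,3,0,0,0,0]]'; python3 -m crank '[[0,0,0,0,0,0,0],[0,0,0,0,0,0,0],[-0.8,0.4,0,0,0,0,45],[-2.2,1,0,0,0,0,45],[-3.8,1.7,0,0,0,0,45],[-5.2,2.3,0,0,0,0,45],[-6,2.6,0,0,0,0,45],[-6.22,2.64,0,0,0,0,45],[-6.22,2.64,0,0,0,0,45],[-6.22,2.64,0,0,0,0,45]]'
python3 - <<'E'
from h import *
a,_=grab('scene','s4'); c=a[145:245,260:360]; cv2.imwrite('pics/c7.png',cv2.resize(c,(600,600),interpolation=cv2.INTER_CUBIC))
print(state()['ee_pos'],state()['joints'])
E
```

```text
t: 12.85
ee_pos: [0.6388, -0.0453, 0.1457]
tool_rot: [0.772, 0.635, 0.002, 0.0]
wrist_force: [-0.2, -0.1, -0.2]
opening: 0.002
finger_force: 0.0
t: 13.85
ee_pos: [0.4843, 0.0189, 0.1435]
tool_rot: [0.773, 0.634, 0.001, 0.0]
wrist_force: [0.1, 0.5, 0.2]
opening: 0.525
finger_force: 0.0
[0.48450256 0.01883738 0.14354356] [ 0.15419073  0.45307369 -0.37212046  2.20122579  0.31722921  0.53531654
 -0.65485487]
```

View pics/c7.png

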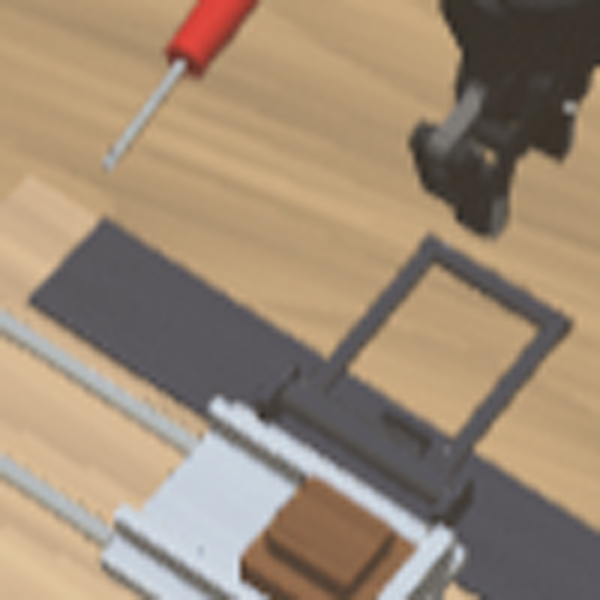

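The mould is now against the end stop at about (410,540), the carriage hasn't moved and the lever is down. Next I'll descend around the bar and pinch it.

```bash
python3 -m crank '[[-0.08,-0.03,-0.8,0,0,0,45],[-0.08,-0.03,-1.7,0,0,0,45],[-0.08,-0.03,-2.5,0,0,0,45],[-0.08,-0.03,-3.2,0,0,0,45],[-0.08,-0.03,-3.7,0,0,0,45],[-0.08,-0.03,-3.84,0,0,0,45],[-0.08,-0.03,-3.84,0,0,0,45]]';python3 -m crank '[[0,0,0,0,0,0,8],[0,0,0,0,0,0,5],[0,0,0,0,0,0,5],[0,0,0,0,0,0,5],[0,0,0,0,0,0,5],[0,0,0,0,0,0,5]]' 40
```

```text
t: 14.6
ee_pos: [0.4815, 0.0183, 0.0471]
tool_rot: [0.773, 0.635, -0.0, 0.0]
wrist_force: [-0.4, 0.3, -0.2]
opening: 0.527
finger_force: 0.0
t: 15.2
ee_pos: [0.4855, 0.0178, 0.0488]
tool_rot: [0.773, 0.634, 0.004, 0.002]
wrist_force: [5.3, -2.5, -3.2]
opening: 0.121
finger_force: 38.9
```

```bash
python3 -m crank '[[0.15,-0.03,0.08,0,0,0,5],[0.17,-0.03,0.25,0,0,0,5],[0.2,-0.03,0.43,0,0,0,5],[0.22,-0.04,0.6,0,0,0,5],[0.3,-0.06,0.9,0,0,0,5],[0.39,-0.08,1.17,0,0,0,5],[0.5,-0.1,1.45,0,0,0,5],[0.62,-0.12,1.72,0,0,0,5]]'
```

```text
t: 16.0
ee_pos: [0.4957, 0.0156, 0.091]
tool_rot: [0.773, 0.635, -0.0, -0.0]
wrist_force: [4.8, -0.4, -15.5]
opening: 0.121
finger_force: 38.8
```

```bash
python3 -m crank '[[0.12,-0.03,0.2,0,0,0,5],[0.24,-0.05,0.38,0,0,0,5],[0.36,-0.07,0.54,0,0,0,5],[0.48,-0.1,0.7,0,0,0,5],[0.6,-0.12,0.84,0,0,0,5],[0.62,-0.12,0.87,0,0,0,5],[0.62,-0.12,0.87,0,0,0,5]]'
```

```text
t: 16.7
ee_pos: [0.5087, 0.0125, 0.1122]
tool_rot: [0.773, 0.635, -0.003, -0.001]
wrist_force: [-4.5, 2.0, -8.7]
opening: 0.122
finger_force: 39.1
```

```bash
python3 -m crank '[[0,0,0,0,0,0,20],[0,0,0,0,0,0,45],[0,0,0,0,0,0,45],[0,0,0,0,0,0,45],[0,0,0.3,0,0,0,45],[0,0,1,0,0,0,45],[0,0,2,0,0,0,45],[0,0,3,0,0,0,45],[-0.5,0,4,0,0,0,45],[-0.5,0,4,0,0,0,45],[-0.5,0,4,0,0,0,45]]'
python3 - <<'E'
from h import *
a,_=grab('scene','s5'); c=a[120:270,220:420]; cv2.imwrite('pics/c8.png',cv2.resize(c,(800,600),interpolation=cv2.INTER_CUBIC))
E
```

```text
t: 17.8
ee_pos: [0.4995, 0.0124, 0.2132]
tool_rot: [0.773, 0.635, 0.001, 0.001]
wrist_force: [-0.3, 0.0, 0.3]
opening: 0.527
finger_force: 0.0
```

View pics/c8.png

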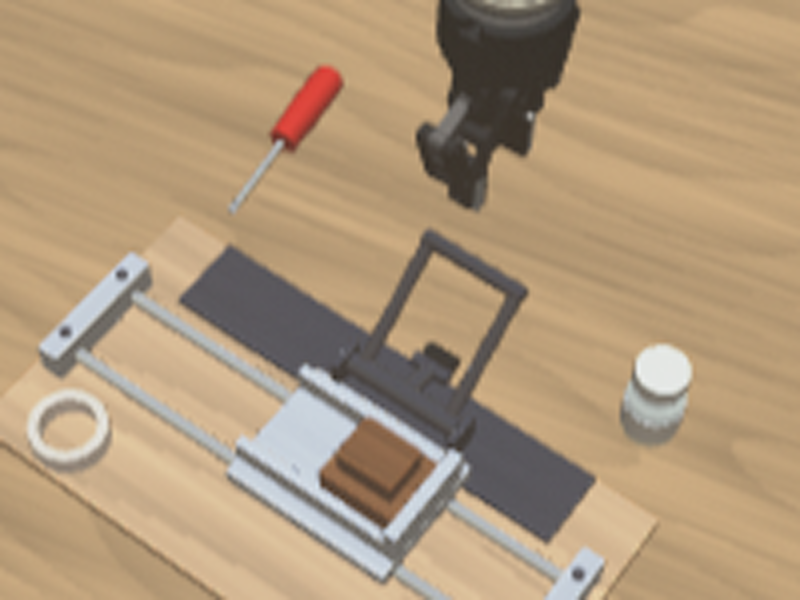

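The lever is back at its starting pixels, with bar ends at (327,179) and (351,193). The carriage corner hasn't moved, the mould is home, and the jar, driver and tape stand where they were.

```bash
python3 -c "
from station import sign_off
print(sign_off())"
```

```text
the job is handed in; nothing more can be done
None
```

The job is handed in at about 18 s of the 69 s allowed: brake pressed to about 15.5 N and let go, mould pushed home with about 8 N at most, and lever flicked back up. The last picture shows the carriage unmoved and the jar, driver and tape undisturbed; sign-off gave no verdict.

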